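Close the battery cover of a kitchen scale with a screwdriver

TASK

The kitchen scale lies face down; lock its battery cover. Take the orange flat-blade screwdriver (not the blue cross-head one) from the wooden stand, seat its blade in the slot of the brass screw, and turn the screw clockwise to its stop, keeping the blade pressed down in the slot as the screw sinks, until the slot points at the green marks. Then put the orange screwdriver back upright in its own hole of the stand and let go.

Things in the scene. Friction and masses are not known exactly. Their poses are not given: they have to be found in the camera images.
- flat_driver_grip (a point): Orange flat-blade screwdriver, 110 g, loose, hung blade down in the stand. Point: middle of its handle; z up along the shaft, x along the blade's width. Handle 26x26 mm, flats square to x and y, from 33 below to 36 above the point; grip the flats square to y. Collar 42 mm wide rests on the stand 37.5 below the point. Blade 18 (x) by 4 mm (y), tip 99.5 below the point.
- cross_driver_grip (a point): Blue screwdriver with a pointed cross bit, a bystander in the other hole of the stand, loose; same handle, size and axes as the orange one. Point: the middle of its handle; its top is 157 mm above the table, so carry the other one well over it.
- stand: Fixed wooden stand, 90 x 170 mm (long side along its x axis); origin: centre of its underside, z up. Top of its plate 80 mm above the table, with two through holes 28 mm across at x = -45 and +45 mm; the shafts hang free below it. Each driver starts centred in a hole; which is where varies.
- screw_slot (a point): Brass screw, 33 mm across, amid the grey battery cover of a fixed kitchen scale lying face down (215x185 mm, underside 36 mm, feet 40 mm above the table). Point: centre of the slot's floor, moves with the screw; z up, x along the slot. Slot: closed pocket 6 mm deep, 22x5.5 mm in its lower 3 mm, flaring to 27x11 mm at the top. Floor dark. White marks: open; green: home.
- lock_screw (a joint): Turn of the brass screw, rad: 0 open, growing clockwise seen from above, to a stop at 1.2 (home: slot at the green marks, head flush with its collar). Starts at 0 to 0.2. It sinks 2.9 mm per rad, resists with about 0.07 N m and stays where left. With play in slot and grip the hand must turn 0.2 to 0.3 rad further than the screw.
Mind the look-alikes: they are no part of the job. What is shaped like the part that bears flat_driver_grip but purple is not meant.

How it is judged:
By the outcome, as a careful person would: the job done as asked, in the order asked, and still so for the second after the job is handed in, with the robot touching nothing.
It also fails if it takes over 58 s, if anything falls off the work surface, if the arm or the gripper's body presses on something with over 40 N, if the wrist force passes 120 N, or if a joint passes its speed limit or range.

ROBOT

A 7-joint arm with a two-finger parallel gripper is mounted at the origin on a cart in front of the work surface, level with it; the furniture and walls round the work are solid. World frame = base frame: x ahead of the robot, y to its left, z up, the work surface at z = 0. Lengths are in m, angles in degrees, forces in N, time in s.
With the tool pointing down it reaches from about 0.35 to 0.9 m from the base axis. Payload 7.2 kg.
Tool frame: the origin (TCP) lies on the front face of the gripper's body, between the roots of the fingers; the fingertips stand 73 mm ahead of it and the grasp point (between the pads) lies 54 mm ahead of it; z points along the fingers, y is the line along which they close (so a half turn about z gives the same grasp; the last joint's range is limited). The gripper opens to 85 mm and grips with 20 to 120 N. Pads are 22 mm wide; open, the fingers measure 114 mm over their backs; the gripper's body (76 mm by 85 mm) begins 54 mm behind the grasp point. The pads swing forward as they close: fully open they stand 13 mm farther back than shut.
Start: joints at [-75.928, 23.554, -0.728, 91.456, 0.321, 64.991, -4.71], TCP at [0.193, 0.594, 0.304] pointing down, gripper open.
Joint ranges: [-169.25, 169.25], [-16.82, 113.86], [-84.01, 82.57], [7.8, 145.47], [-59.2, 239.2], [7.22, 106.19], [-163.78, 163.78]. Speed limits (degrees/s): [136.94, 136.94, 172.46, 172.46, 180, 180, 180].

INTERFACE

Orientations are given as a 3x3 rotation matrix whose columns are the frame's x, y, z axes.
In Python, from plant import arm, viewer, job gives the robot as it stands.
- The arm moves only by the tool play_rows, never from a script. Its argument "increments" is a list that holds one entry, the list of rows, each a list of 5 numbers: the opening, from 0 (shut) to 1 (fully open), then the shift along the tool's x, y, z in cm, then the turn about the tool's z in rad. A call has 1 to 8 rows; each row shifts and turns the commanded pose from where the row before left it, along the tool's axes as they then stand; what a row does not reach is not made up. A row lasts 1/12 s, in which the tool goes at most 41.7 mm and 7.16 degrees, less where a joint would pass 70% of its speed; a pose out of reach is approached as far as the arm can. A call is refused whole if a number of a shift passes 4.17 or a number of a turn 0.125, either way. A call with a gripper value outside its range is refused whole. The fingers move at their own pace and stop on an object; "squeeze" is the grip in N (left out, the last holds). Time passes only in rows, so rows that do not move let the fingers close. It gives the time, the measured TCP pose, the force, the opening and the grip force at its end, in the units of the state.
- arm.read_state(): the state, without advancing time (a new reading comes with each control period).
- viewer.read_camera(name): name is "side" or "top"; returns (picture, depth): 400x640x3 uint8, red, green, blue; 400x640 float32, m along the optical axis (not along the pixel's ray), 0 where there is no reading.
- viewer.camera_model(name): a dict with "fx", "fy", "cx", "cy" (pixels), "R" (3x3) and "t" (3): a world point X has camera coordinates R X + t. Camera axes: x right, y down, z forward; pixel columns grow to the right and rows downward; lengths in m; the calibration is good to about 2 mm. A picture is of the moment at which its call begins. camera_model takes no time and is no camera call.
- job.sign_off(): hands the job in; it is judged then, once.
The state is a dict: "t": time; "joint_positions": joint angles; "qvel": joint speeds; "effort": joint torques, N m; "position": TCP position; "eef_rot": TCP orientation; "force": force on the tool from outside, world axes, zero at the start; "moment": the same for the moment, N m; "opening": finger opening in m; "finger_force": force on a finger pad.
Only numpy, scipy, OpenCV 4.12 (cv2) and the standard library are available. Lean on these libraries where they do the work, as an engineer would, in place of code of your own. Each camera call takes 0.05 s, during which the arm holds its last target. There are 200 camera calls.

## Working session

There is one attempt and no reset: what is moved stays moved. The work goes in short steps, Python scripts to look and compute and a tool call to move; the robot and the scene stay as the last step left them, time stands still between calls to the robot, and variables do not carry over. Pictures are saved under pics/ and viewed, at most 10 in all, crops included, and the job is handed in when it is done.

Besides the shell and the picture viewer there is one more tool, called by a JSON object that holds its "fn" and its "kwargs", one argument or row to a line. play_rows: Moves the arm, as the interface text tells. Its arguments: {"type":"object","properties":{"increments":{"type":"array","items":{"type":"array","items":{"type":"array","items":{"type":"number"}}}},"squeeze":{"type":"number"}},"required":["increments"]}

```bash
mkdir -p pics; ls
cat > h.py <<'E'
import numpy as np, cv2
from plant import arm, viewer, job
def snap(n,f):
    p,d=viewer.read_camera(n); cv2.imwrite(f'pics/{f}.png',p[:,:,::-1]); np.save(f'pics/{f}.npy',d); return p,d
def px2w(n,u,v,d=None,z=None):
    m=viewer.camera_model(n);R=np.array(m['R']);t=np.array(m['t'])
    r=np.array([(u-m['cx'])/m['fx'],(v-m['cy'])/m['fy'],1.])
    c=-R.T@t; w=R.T@r
    if d is None: d=(z-c[2])/w[2]
    return c+w*d
E
python3 - <<'E'
from h import *
for n in('top','side'):
    snap(n,n+'0'); m=viewer.camera_model(n); print(n,m)
print(arm.read_state())
a=cv2.imread('pics/top0.png');cv2.imwrite('pics/top0b.png',cv2.resize(a,(800,500)))
E
```

```text
pics
top {'fx': 446.598027388617, 'fy': 446.598027388617, 'cx': 321.21841142402405, 'cy': 202.44186056481686, 'R': array([[ 0.01898609, -0.9997897 , -0.00775106],
       [-0.99399227, -0.01803906, -0.10795354],
       [ 0.10779101,  0.00975411, -0.99412572]]), 't': array([0.06281143, 0.50690349, 1.02036272])}
side {'fx': 364.61630759535814, 'fy': 364.61630759535814, 'cx': 321.68730893423054, 'cy': 208.46433689193134, 'R': array([[-0.99483355, -0.10100694, -0.01018864],
       [-0.05713196,  0.6399943 , -0.76625273],
       [ 0.08391752, -0.76171182, -0.64245852]]), 't': array([0.51679792, 0.06183775, 0.9102723 ])}
{'t': 0.1, 'joint_positions': array([-75.92984365,  23.59662222,  -0.7285201 ,  91.49696323,
         0.32127053,  64.98942571,  -4.70954562]), 'qvel': array([-0.07656092, -0.03481361,  0.00754852, -0.14652618,  0.10870143,
       -0.00228867, -0.02826933]), 'effort': array([ 2.39688401e-03, -6.01829910e+01,  6.84010964e-01, -3.00091839e+01,
        1.39605085e-02,  6.39365811e-03,  1.19230526e-05]), 'position': array([0.19283387, 0.59417413, 0.30314051]), 'eef_rot': array([[-9.51186705e-01,  3.08615845e-01, -3.35553340e-04],
       [ 3.08616009e-01,  9.51185720e-01, -1.37273065e-03],
       [-1.04472883e-04, -1.40928027e-03, -9.99999002e-01]]), 'force': array([ 0.01047334, -0.31228541,  0.04869038]), 'moment': array([ 0.00860299, -0.01626736,  0.03518398]), 'finger_force': 0.0, 'opening': 0.08540865132815818}
```

View pics/top0.png

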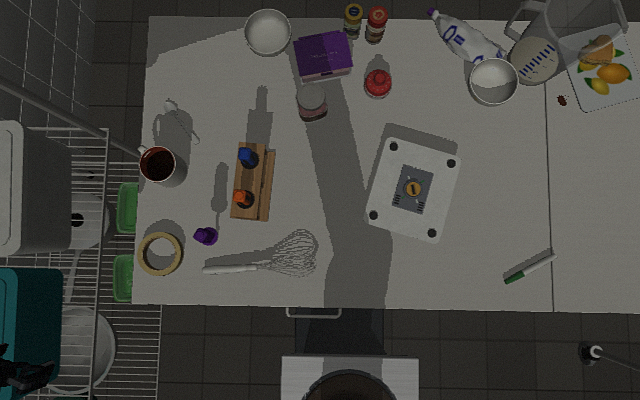

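View pics/side0.png

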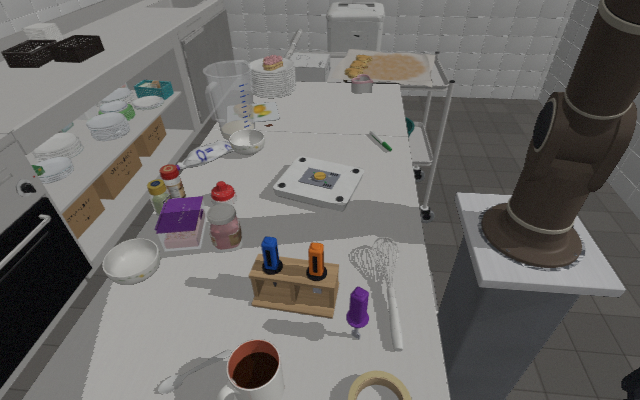

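Top view: orange driver is near (242,198), blue near (248,156) and the brass screw near (413,189). The side view agrees, with orange at (317,258), blue at (270,253) and a purple decoy at (358,305). I'll enlarge crops of the stand and screw.

Run:
```python
from h import *
a=cv2.imread('pics/top0.png')
c1=cv2.resize(a[130:230,220:290],None,fx=5.5,fy=5.5,interpolation=cv2.INTER_CUBIC)
c2=cv2.resize(a[155:220,380:450],None,fx=5.5,fy=5.5,interpolation=cv2.INTER_CUBIC)
o=np.zeros((550,780,3),np.uint8);o[:550,:385]=c1;o[:c2.shape[0],390:390+c2.shape[1]]=c2
o=np.clip(o.astype(float)*1.7,0,255).astype(np.uint8)
cv2.imwrite('pics/crop1.png',o)
s=cv2.imread('pics/side0.png')
c1=cv2.resize(s[150:215,265:375],None,fx=7,fy=7,interpolation=cv2.INTER_CUBIC)
cv2.imwrite('pics/crop2.png',np.clip(c1.astype(float)*1.2,0,255).astype(np.uint8))
h=cv2.cvtColor(a,cv2.COLOR_BGR2HSV);d=np.load('pics/top0.npy')
hs=cv2.cvtColor(s,cv2.COLOR_BGR2HSV);ds=np.load('pics/side0.npy')
for n,lo,hi in(('orange',5,14),('blue',105,122)):
  for cam,H,D,box in(('top',h,d,(130,230,220,290)),('side',hs,ds,(230,320,245,345))):
    m=np.zeros(H.shape[:2],bool);y0,y1,x0,x1=box
    m[y0:y1,x0:x1]=((H[...,0]>=lo)&(H[...,0]<=hi)&(H[...,1]>200)&(H[...,2]>60))[y0:y1,x0:x1]
    P=np.array([px2w(cam,u,v,d=D[v,u]) for v,u in zip(*np.where(m))])
    print(n,cam,len(P),P.min(0).round(4),P.max(0).round(4))
    Q=P[P[:,2]>P[:,2].max()-.012]; print('  top',len(Q),Q.min(0).round(4),Q.max(0).round(4),Q.mean(0).round(4))
```

```text
orange top 135 [0.3927 0.062  0.0971] [0.5155 0.2549 1.0696]
  top 1 [0.3927 0.062  1.0696] [0.3927 0.062  1.0696] [0.3927 0.062  1.0696]
orange side 246 [0.4413 0.2336 0.0843] [0.5174 0.706  0.6375]
  top 1 [0.4413 0.706  0.6375] [0.4413 0.706  0.6375] [0.4413 0.706  0.6375]
blue top 22 [0.5812 0.2266 0.1381] [0.6041 0.2462 0.1578]
  top 21 [0.5834 0.2266 0.1477] [0.6041 0.2462 0.1578] [0.5953 0.241  0.1529]
blue side 227 [0.5812 0.2277 0.0889] [0.605  0.2504 0.1604]
  top 76 [0.5817 0.2277 0.1489] [0.6038 0.2485 0.1604] [0.5918 0.2407 0.1545]
```

View pics/crop1.png

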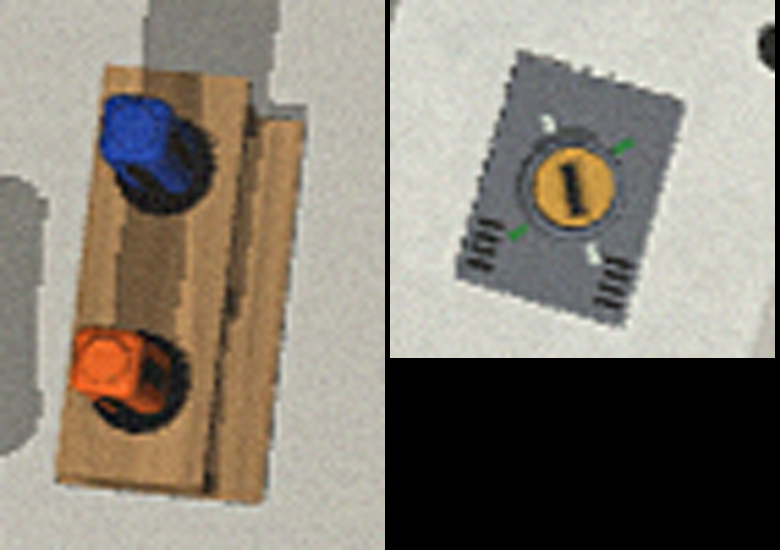

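View pics/crop2.png

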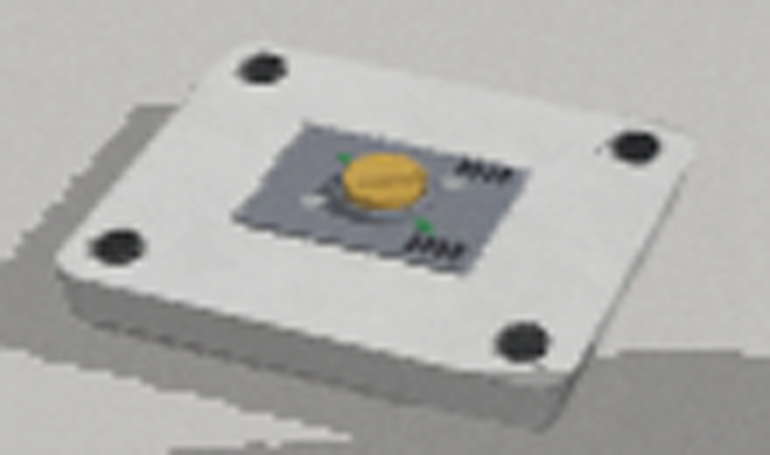

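Run:
```python
from h import *
def deg(v): return np.degrees(np.arctan2(v[1],v[0]))
T=lambda x,y:(380+(x-390)/5.5-.4,155+y/5.5-.4)
d=np.load('pics/top0.npy')
a=cv2.imread('pics/top0.png');h=cv2.cvtColor(a,cv2.COLOR_BGR2HSV)
# screw
m=np.zeros(d.shape,bool);m[178:202,400:428]=((h[...,0]>12)&(h[...,0]<32)&(h[...,1]>110)&(h[...,2]>70))[178:202,400:428]
ys,xs=np.where(m)
c,r=cv2.minEnclosingCircle(np.c_[xs,ys].astype(np.float32));print('screw px',c,r,xs.mean(),ys.mean())
P=np.array([px2w('top',u,v,d=d[v,u]) for v,u in zip(ys,xs)]);print('head z',np.median(P[:,2]),np.percentile(P[:,2],[10,90]))
g=(((h[...,2]>0))&(h[...,2]>0))
ring=[px2w('top',u,v,d=d[v,u])[2] for u,v in [(400,180),(425,190),(395,190),(418,207),(405,172)]];print('cover z',np.round(ring,4))
dep=np.median(d[182:196,406:421])
print('center',px2w('top',*c,z=.043))
for n,p,q,z in(('white',(548,122),(594,253),.038),('green',(518,232),(624,146),.038),('slot',(567,162),(578,216),.039)):
    A=px2w('top',*T(*p),z=z);B=px2w('top',*T(*q),z=z);print(n,A.round(4),B.round(4),((A+B)/2).round(4),deg(A-B)%180)
# slot dark pixels weighted, upsampled
v=h[178:202,400:428,2].astype(np.float32);V=cv2.resize(v,None,fx=8,fy=8,interpolation=cv2.INTER_CUBIC)
yy,xx=np.mgrid[:V.shape[0],:V.shape[1]];X=400+(xx+.5)/8-.5;Y=178+(yy+.5)/8-.5
k=(np.hypot(X-c[0],Y-c[1])<5.8)
w=np.where(k&(V<np.median(V[k])*.75),1.,0);cx=(w*X).sum()/w.sum();cy=(w*Y).sum()/w.sum()
C=np.cov(np.c_[X[w>0],Y[w>0]].T);e=np.linalg.eigh(C)[1][:,1];print('slot px',cx,cy,w.sum()/64,e)
A=px2w('top',cx+e[0],cy+e[1],z=.037);B=px2w('top',cx-e[0],cy-e[1],z=.037);print('slot',(A+B)/2,deg(A-B)%180)
# handles
s=cv2.imread('pics/side0.png');hs=cv2.cvtColor(s,cv2.COLOR_BGR2HSV);ds=np.load('pics/side0.npy')
for n,lo,hi in(('orange',4,15),('blue',100,125)):
  for cam,H,D,box in(('top',h,d,(130,230,220,290)),('side',hs,ds,(230,320,245,345))):
    k=np.zeros(D.shape,bool);y0,y1,x0,x1=box
    k[y0:y1,x0:x1]=((H[...,0]>=lo)&(H[...,0]<=hi)&(H[...,1]>140)&(H[...,2]>40)&(D>.3))[y0:y1,x0:x1]
    P=np.array([px2w(cam,u,v,d=D[v,u]) for v,u in zip(*np.where(k))]);P=P[(P[:,2]<.17)&(P[:,2]>.09)]
    Q=P[P[:,2]>.150];R=cv2.minAreaRect((Q[:,:2]*1000).astype(np.float32));R2=cv2.minAreaRect((P[:,:2]*1000).astype(np.float32))
    print(n,cam,len(Q),np.median(Q[:,2]).round(4),R,'all',R2)
# stand plate
S=lambda x,y:(220+x/5.5-.4,130+y/5.5-.4)
cs=[px2w('top',*S(*p),z=.08) for p in((105,66),(248,80),(208,492),(57,484))];print(np.round(cs,4), np.mean(cs,0),deg(cs[0]-cs[3]),deg(cs[1]-cs[2]))
```

```text
screw px (412.8688659667969, 188.6639404296875) 7.2553391456604 412.92753623188406 188.44927536231884
head z 0.04607689643079382 [0.04329435 0.0484821 ]
cover z [0.0404 0.0419 0.0326 0.0375 0.0384]
center [ 0.53993712 -0.13958969  0.043     ]
white [ 0.5685 -0.1301  0.038 ] [ 0.5129 -0.1493  0.038 ] [ 0.5407 -0.1397  0.038 ] 19.104133775677568
green [ 0.5212 -0.1173  0.038 ] [ 0.5587 -0.1622  0.038 ] [ 0.54   -0.1398  0.038 ] 129.9019827007665
slot [ 0.5513 -0.1379  0.039 ] [ 0.5283 -0.1425  0.039 ] [ 0.5398 -0.1402  0.039 ] 11.258515541990732
slot px 412.80980300187616 189.01043621013133 33.3125 [0.20972214 0.97776103]
slot [ 0.53998103 -0.14062783  0.037     ] 11.849398929103813
orange top 124 0.1543 ((503.9396667480469, 241.57162475585938), (24.085018157958984, 24.389263153076172), 82.89810943603516) all ((503.85296630859375, 241.72164916992188), (26.28192901611328, 25.958251953125), 82.86251831054688)
orange side 136 0.1551 ((503.6207275390625, 244.17587280273438), (25.622222900390625, 22.76537322998047), 84.4424819946289) all ((504.326171875, 244.25636291503906), (25.793317794799805, 25.005569458007812), 85.0792236328125)
blue top 120 0.1536 ((592.5093994140625, 233.96408081054688), (23.744361877441406, 23.462909698486328), 0.7228744626045227) all ((593.0850219726562, 234.73876953125), (24.62262725830078, 25.63579559326172), 82.9253921508789)
blue side 129 0.1552 ((593.9608154296875, 236.2233428955078), (23.585176467895508, 24.27142333984375), 6.011013984680176) all ((593.3545532226562, 236.4817657470703), (27.000255584716797, 24.906335830688477), 85.0289535522461)
[[0.6352 0.2613 0.08  ]
 [0.6303 0.2021 0.08  ]
 [0.4603 0.2128 0.08  ]
 [0.4624 0.274  0.08  ]] [0.54705633 0.2375476  0.08      ] -4.207004550057466 -3.5761653222397767
```

Run:
```python
from h import *
s=cv2.imread('pics/side0.png')
c1=cv2.resize(s[230:322,245:375],None,fx=6,fy=6,interpolation=cv2.INTER_CUBIC)
cv2.imwrite('pics/crop3.png',np.clip(c1.astype(float)*1.5,0,255).astype(np.uint8))
m=viewer.camera_model('side')
for z in (.018,.05,.08):
    X=m['R']@np.array([.504,.243,z])+m['t'];print(z,(X[0]/X[2]*m['fx']+m['cx']-245)*6,(X[1]/X[2]*m['fy']+m['cy']-230)*6)
```

```text
0.018 433.13234896683105 376.59255171100915
0.05 431.40775133546003 317.78523692159354
0.08 429.70100415988327 259.58660751705315
```

View pics/crop3.png

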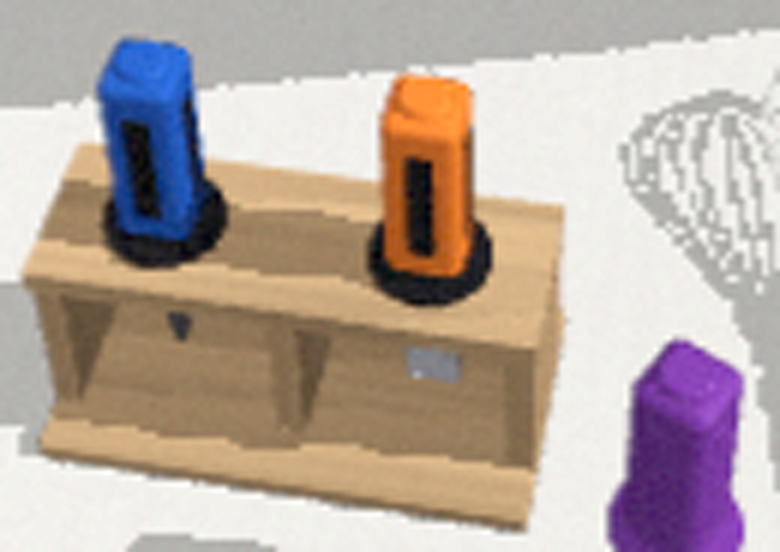

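Add to h.py:
```python
def go(x,y,z,yaw):
    """tool-frame shift (cm) and turn (rad) to world TCP x,y,z with tool y axis at yaw deg"""
    s=arm.read_state();R=np.array(s['eef_rot']);p=np.array(s['position'])
    y0=np.degrees(np.arctan2(R[1,1],R[0,1]))
    print('t',round(s['t'],2),'pos',p.round(4),'yaw',y0.round(2),'tilt',R[:2,2].round(4),'F',np.round(s['force'],1),'M',np.round(s['moment'],2),'op',round(s['opening'],4),'ff',round(s['finger_force'],1),'q7',round(s['joint_positions'][6],1))
    print('shift cm',(R.T@(np.array([x,y,z])-p)*100).round(2),'turn',round(-np.radians(yaw-y0),3))
```

```text
(no output)
```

{"fn": "play_rows", "kwargs": {
  "increments": [
    [[1, -2.89, -1.7, 0, 0], [1, -2.89, -1.7, 0, 0], [1, -2.89, -1.7, 0, 0], [1, -2.89, -1.7, 0, 0], [1, -2.89, -1.7, 0, 0], [1, -2.89, -1.7, 0, 0], [1, -2.89, -1.7, 0, 0], [1, -2.89, -1.7, 0, 0]]
  ]
}}

```text
t: 0.77
position: [0.3716, 0.3922, 0.3037]
eef_rot: [[-0.951, 0.309, -0.0], [0.309, 0.951, -0.0], [0.0, -0.0, -1.0]]
force: [0.3, 0.6, -0.5]
opening: 0.0855
finger_force: 0.0
```

{"fn": "play_rows", "kwargs": {
  "increments": [
    [[1, -2.89, -1.7, 0, 0], [1, -2.89, -1.7, 0, 0], [1, -2.89, -1.7, 0, 0], [1, -2.89, -1.7, 0, 0], [1, -2.89, -1.7, 0, 0], [1, -2.0, -1.2, 0, 0], [1, 0, 0, 0, -0.11], [1, 0, 0, 0, -0.11]]
  ]
}}

```text
t: 1.43
position: [0.4984, 0.2487, 0.3035]
eef_rot: [[-0.996, 0.093, -0.0], [0.093, 0.996, -0.001], [0.0, -0.001, -1.0]]
force: [0.2, -0.1, -0.6]
opening: 0.0855
finger_force: 0.0
```

```bash
python3 -c "
from h import *
go(.504,.243,.1725,85)"
```

```text
t 1.43 pos [0.4984 0.2487 0.3035] yaw 84.68 tilt [-0.0003 -0.001 ] F [ 0.2 -0.1 -0.6] M [ 0.03 -0.01  0.02] op 0.0855 ff 0.0 q7 55.8
shift cm [-0.61 -0.5  13.1 ] turn -0.006
```

{"fn": "play_rows", "kwargs": {
  "increments": [
    [[1, -0.61, -0.5, 0, -0.006], [1, 0, 0, 2.5, 0], [1, 0, 0, 2.5, 0], [1, 0, 0, 2.5, 0], [1, 0, 0, 2.5, 0], [1, 0, 0, 2.1, 0], [1, 0, 0, 1.0, 0], [1, 0, 0, 0, 0]]
  ]
}}

```text
t: 2.1
position: [0.502, 0.2445, 0.1706]
eef_rot: [[-0.996, 0.09, -0.004], [0.09, 0.996, -0.003], [0.003, -0.003, -1.0]]
force: [0.1, 0.9, -0.1]
opening: 0.0856
finger_force: 0.0
```

Run:
```python
from h import *
go(.504,.243,.1725,85)
snap('side','side1')
s=cv2.imread('pics/side1.png')
cv2.imwrite('pics/crop4.png',cv2.resize(s[180:320,235:375],None,fx=4,fy=4,interpolation=cv2.INTER_CUBIC))
```

```text
t 2.1 pos [0.502  0.2445 0.1706] yaw 84.86 tilt [-0.0037 -0.0025] F [ 0.1  0.9 -0.1] M [-0.08  0.01 -0.01] op 0.0856 ff 0.0 q7 58.0
shift cm [-0.21 -0.13 -0.19] turn -0.002
```

View pics/crop4.png

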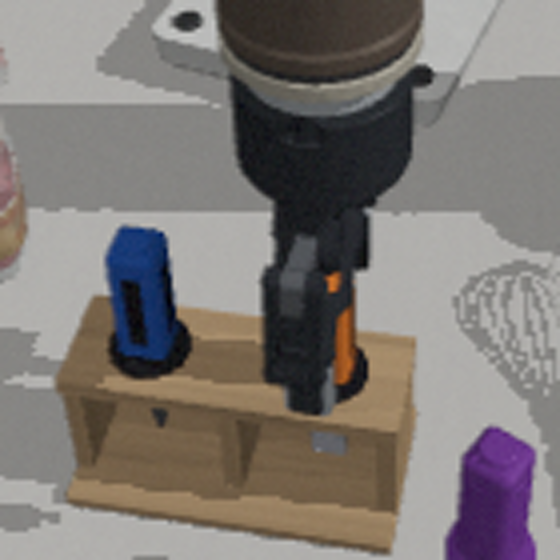

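The fingers straddle the orange handle: near finger at crop (300,340), with the handle behind it at (345,330). The blade is still at (330,440). I'll settle, then close.

{"fn": "play_rows", "kwargs": {
  "increments": [
    [[1, 0, 0, 0, 0], [1, 0, 0, 0, 0]]
  ]
}}

```text
t: 2.32
position: [0.5038, 0.2455, 0.1743]
eef_rot: [[-0.996, 0.088, 0.002], [0.088, 0.996, 0.001], [-0.002, 0.001, -1.0]]
force: [-0.1, -0.8, 0.1]
opening: 0.0855
finger_force: 0.0
```

```bash
python3 -c "
from h import *
go(.504,.243,.1725,85)"
```

```text
t 2.32 pos [0.5038 0.2455 0.1743] yaw 84.93 tilt [0.002  0.0012] F [-0.1 -0.8  0.1] M [0.04 0.01 0.04] op 0.0855 ff 0.0 q7 58.0
shift cm [-0.04 -0.25  0.18] turn -0.001
```

{"fn": "play_rows", "kwargs": {
  "increments": [
    [[1, 0, -0.2, 0.1, 0], [0.6, 0, 0, 0, 0], [0.4, 0, 0, 0, 0], [0.2, 0, 0, 0, 0], [0, 0, 0, 0, 0], [0, 0, 0, 0, 0], [0, 0, 0, 0, 0], [0, 0, 0, 0, 0]]
  ],
  "squeeze": 70
}}

```text
t: 2.98
position: [0.503, 0.2433, 0.1721]
eef_rot: [[-0.996, 0.088, 0.0], [0.088, 0.996, 0.0], [-0.0, 0.0, -1.0]]
force: [-0.2, 0.2, 3.2]
opening: 0.0253
finger_force: 68.9
```

```bash
python3 -c "
from h import *
go(.504,.243,.1725,85)"
```

```text
t 2.98 pos [0.503  0.2433 0.1721] yaw 84.97 tilt [0.0004 0.0003] F [-0.2  0.2  3.2] M [-0.01  0.05 -0.03] op 0.0253 ff 68.9 q7 58.2
shift cm [-0.11 -0.02 -0.04] turn -0.0
```

{"fn": "play_rows", "kwargs": {
  "increments": [
    [[0, 0, 0, -1, 0], [0, 0, 0, -2, 0], [0, 0, 0, -2.2, 0], [0, 0, 0, -2.2, 0], [0, 0, 0, -2.2, 0], [0, 0, 0, -2.2, 0], [0, 0, 0, -1.5, 0], [0, 0, 0, 0, 0]]
  ]
}}

```text
t: 3.65
position: [0.5039, 0.2436, 0.3088]
eef_rot: [[-0.996, 0.088, 0.005], [0.088, 0.996, 0.003], [-0.004, 0.003, -1.0]]
force: [1.1, 0.8, -1.3]
opening: 0.0252
finger_force: 68.7
```

Run:
```python
from h import *
go(.540,-.140,.27,101.5)
p,d=snap('side','side2')
s=cv2.imread('pics/side2.png')
cv2.imwrite('pics/crop5.png',cv2.resize(s[170:320,235:375],None,fx=4,fy=4,interpolation=cv2.INTER_CUBIC))
```

```text
t 3.65 pos [0.5039 0.2436 0.3088] yaw 84.96 tilt [0.0047 0.0029] F [ 1.1  0.8 -1.3] M [ 0.01 -0.01 -0.01] op 0.0252 ff 68.7 q7 56.9
shift cm [ -6.95 -37.9    3.78] turn -0.289
```

View pics/crop5.png

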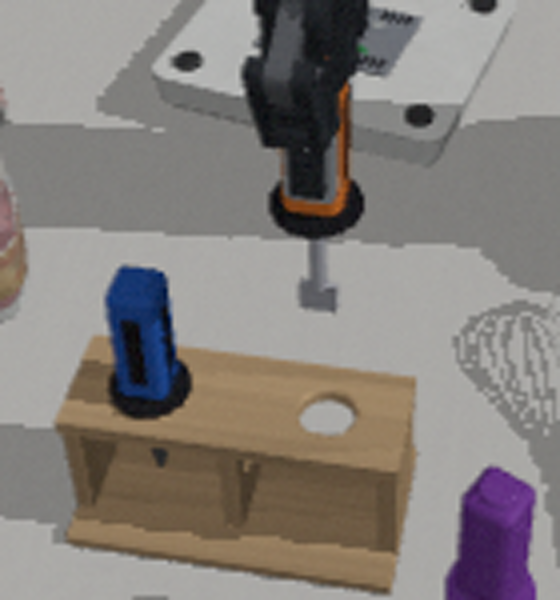

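Driver is held upright and clear. Its blade tip is at crop (318,307), and the empty hole is at (328,414).

Run:
```python
from h import *
for z in(.150,.1548): print('tip',px2w('side',235+318.5/4-.4,170+307/4-.4,z=z))
for z in(.041,.044): print('slot side',px2w('side',265+384/7-.4,150+181/7-.4,z=z))
print('hole side',px2w('side',235+328/4-.4,170+414/4-.4,z=.08))
```

```text
tip [0.50768091 0.23792404 0.15      ]
tip [0.507027   0.24253305 0.1548    ]
slot side [ 0.5403389  -0.14652956  0.041     ]
slot side [ 0.53984063 -0.14224168  0.044     ]
hole side [0.50407926 0.24259069 0.08      ]
```

{"fn": "play_rows", "kwargs": {
  "increments": [
    [[0, -0.2, -2, 0, 0], [0, -0.7, -3.8, 0, 0], [0, -0.7, -3.8, 0, 0], [0, -0.7, -3.8, 0, 0], [0, -0.7, -3.8, 0, 0], [0, -0.7, -3.8, 0, 0], [0, -0.7, -3.8, 0, 0], [0, -0.7, -3.8, 0, 0]]
  ]
}}

```text
t: 4.37
position: [0.5277, -0.048, 0.3038]
eef_rot: [[-0.996, 0.088, -0.002], [0.088, 0.996, -0.0], [0.002, -0.0, -1.0]]
force: [-0.0, 0.6, -0.5]
opening: 0.0247
finger_force: 68.8
```

{"fn": "play_rows", "kwargs": {
  "increments": [
    [[0, -0.7, -3.8, 0, 0], [0, -0.7, -3.4, 0, 0], [0, -0.4, -2.0, 0, 0], [0, 0, 0, 1.0, -0.1], [0, 0, 0, 1, -0.1], [0, 0, 0, 1, -0.089], [0, 0, 0, 0, 0], [0, 0, 0, 0, 0]]
  ]
}}

```text
t: 5.03
position: [0.5377, -0.1394, 0.2737]
eef_rot: [[-0.98, -0.197, -0.003], [-0.197, 0.98, 0.0], [0.003, 0.001, -1.0]]
force: [0.1, -0.7, 0.0]
opening: 0.025
finger_force: 68.6
```

Run:
```python
from h import *
go(.540,-.140,.22,101.5)
snap('side','side3'); snap('top','top3')
s=cv2.imread('pics/side3.png')
cv2.imwrite('pics/crop6.png',cv2.resize(s[110:220,260:370],None,fx=5,fy=5,interpolation=cv2.INTER_CUBIC))
```

```text
t 5.03 pos [ 0.5377 -0.1394  0.2737] yaw 101.36 tilt [-0.0028  0.0004] F [ 0.1 -0.7  0. ] M [-0.    0.03  0.  ] op 0.025 ff 68.6 q7 116.8
shift cm [-0.23 -0.11  5.37] turn -0.003
```

View pics/crop6.png

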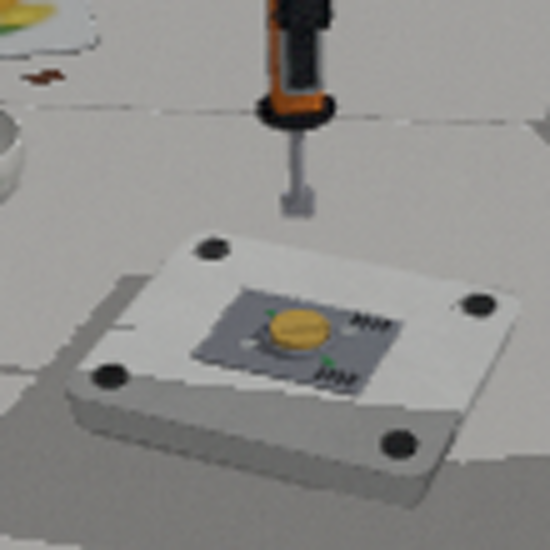

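Blade is above the screw: tip bottom at crop (298,213), slot centre about (301,329).

Run:
```python
from h import *
print('tip',px2w('side',260+298/5-.4,110+213/5-.4,z=.1197))
for z in(.042,.044): print('slot',px2w('side',260+301/5-.4,110+328/5-.4,z=z))
go(.5395,-.1405,.22,101.5)
```

```text
tip [ 0.53958047 -0.14331506  0.1197    ]
slot [ 0.53933343 -0.14645763  0.042     ]
slot [ 0.53900407 -0.14359448  0.044     ]
t 5.13 pos [ 0.5384 -0.1394  0.2749] yaw 101.37 tilt [-0.0004 -0.    ] F [ 1.   0.5 -0.6] M [-0.02 -0.03  0.04] op 0.0253 ff 68.6 q7 116.8
shift cm [-0.09 -0.13  5.49] turn -0.002
```

{"fn": "play_rows", "kwargs": {
  "increments": [
    [[0, 0, -0.08, 1, 0], [0, 0, 0, 2, 0], [0, 0, 0, 2, 0], [0, 0, 0, 1.5, 0], [0, 0, 0, 0.6, 0], [0, 0, 0, 0, 0], [0, 0, 0, 0, 0], [0, 0, 0, 0, 0]]
  ]
}}

```text
t: 5.8
position: [0.5392, -0.1404, 0.2048]
eef_rot: [[-0.98, -0.2, 0.002], [-0.2, 0.98, -0.0], [-0.002, -0.001, -1.0]]
force: [-0.0, -1.0, -2.1]
opening: 0.0252
finger_force: 68.7
```

Run:
```python
from h import *
go(.5385,-.1402,.194,101.5)
snap('side','side4'); snap('top','top4')
s=cv2.imread('pics/side4.png')
cv2.imwrite('pics/crop7.png',cv2.resize(s[130:205,285:355],None,fx=8,fy=8,interpolation=cv2.INTER_CUBIC))
```

```text
t 5.8 pos [ 0.5392 -0.1404  0.2048] yaw 101.51 tilt [ 0.0016 -0.0003] F [-0.  -1.  -2.1] M [-0.02 -0.03 -0.04] op 0.0252 ff 68.7 q7 118.7
shift cm [0.06 0.03 1.08] turn 0.0
```

View pics/crop7.png

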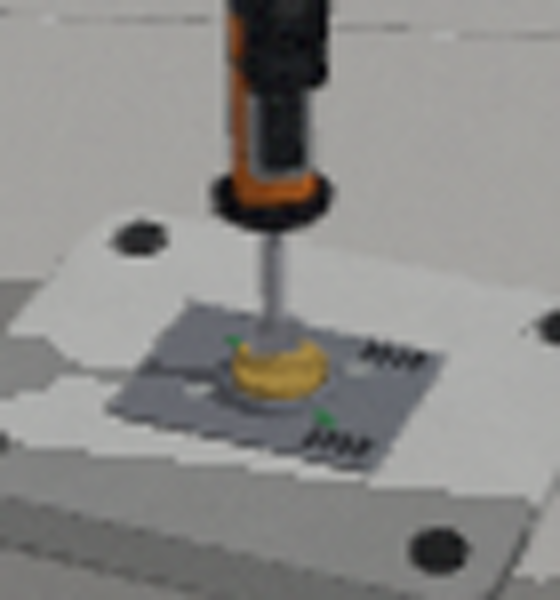

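Blade is just above the head: blade centre at crop x≈278, screw centre about x≈281. Alignment is good, so I'll descend gently.

{"fn": "play_rows", "kwargs": {
  "increments": [
    [[0, 0.05, 0, 0.3, 0], [0, 0, 0, 0.3, 0], [0, 0, 0, 0.2, 0], [0, 0, 0, 0, 0], [0, 0, 0, 0, 0]]
  ]
}}

```text
t: 6.32
position: [0.538, -0.1403, 0.1957]
eef_rot: [[-0.98, -0.2, -0.0], [-0.2, 0.98, 0.0], [0.0, 0.0, -1.0]]
force: [0.4, -0.7, -0.8]
opening: 0.0252
finger_force: 68.7
```

```bash
python3 -c "
from h import *
go(.5385,-.1402,.192,101.5)"
```

```text
t 6.32 pos [ 0.538  -0.1403  0.1957] yaw 101.53 tilt [-0.0004  0.0001] F [ 0.4 -0.7 -0.8] M [0.02 0.02 0.02] op 0.0252 ff 68.7 q7 118.9
shift cm [-0.05 -0.    0.37] turn 0.0
```

No contact at tip z≈0.042. Continuing in small steps.

{"fn": "play_rows", "kwargs": {
  "increments": [
    [[0, 0, 0, 0.15, 0], [0, 0, 0, 0.1, 0], [0, 0, 0, 0, 0], [0, 0, 0, 0, 0]]
  ]
}}

```text
t: 6.65
position: [0.5384, -0.1404, 0.1948]
eef_rot: [[-0.98, -0.2, 0.001], [-0.2, 0.98, 0.0], [-0.001, 0.0, -1.0]]
force: [-2.9, 1.4, 11.3]
opening: 0.0253
finger_force: 70.6
```

{"fn": "play_rows", "kwargs": {
  "increments": [
    [[0, 0, 0, 0.1, 0], [0, 0, 0, 0.05, 0], [0, 0, 0, 0, 0], [0, 0, 0, 0, 0]]
  ]
}}

```text
t: 6.98
position: [0.5386, -0.1405, 0.1944]
eef_rot: [[-0.98, -0.2, 0.002], [-0.2, 0.98, 0.001], [-0.002, 0.0, -1.0]]
force: [-6.2, 1.1, 21.6]
opening: 0.0253
finger_force: 71.7
```

{"fn": "play_rows", "kwargs": {
  "increments": [
    [[0, 0, 0, 0.1, 0], [0, 0, 0, 0, 0], [0, 0, 0, 0, 0]]
  ]
}}

```text
t: 7.23
position: [0.5386, -0.1405, 0.1941]
eef_rot: [[-0.98, -0.199, 0.002], [-0.199, 0.98, 0.001], [-0.003, 0.0, -1.0]]
force: [-7.2, 1.7, 28.4]
opening: 0.0254
finger_force: 72.7
```

{"fn": "play_rows", "kwargs": {
  "increments": [
    [[0, 0.08, 0, -0.1, 0], [0, 0, 0, 0, 0], [0, 0, 0, 0, 0]]
  ]
}}

```text
t: 7.48
position: [0.5382, -0.1405, 0.1944]
eef_rot: [[-0.98, -0.2, 0.003], [-0.2, 0.98, 0.0], [-0.003, -0.0, -1.0]]
force: [-4.1, 1.0, 20.1]
opening: 0.0254
finger_force: 71.0
```

{"fn": "play_rows", "kwargs": {
  "increments": [
    [[0, 0.08, 0, 0, 0], [0, 0, 0, 0, 0], [0, 0, 0, 0, 0]]
  ]
}}

```text
t: 7.73
position: [0.5379, -0.1405, 0.1945]
eef_rot: [[-0.98, -0.2, 0.004], [-0.2, 0.98, 0.0], [-0.004, -0.0, -1.0]]
force: [-3.9, 2.7, 17.9]
opening: 0.0253
finger_force: 71.1
```

Run:
```python
from h import *
go(.5385,-.1402,.192,101.5)
snap('side','side5'); p,_=snap('top','top5')
s=cv2.imread('pics/side5.png')
cv2.imwrite('pics/crop8.png',cv2.resize(s[150:205,290:350],None,fx=10,fy=10,interpolation=cv2.INTER_CUBIC))
```

```text
t 7.73 pos [ 0.5379 -0.1405  0.1945] yaw 101.53 tilt [0.0041 0.0005] F [-3.9  2.7 17.9] M [ 0.67  0.94 -0.05] op 0.0253 ff 71.1 q7 119.1
shift cm [-0.07  0.02  0.25] turn 0.001
```

View pics/crop8.png

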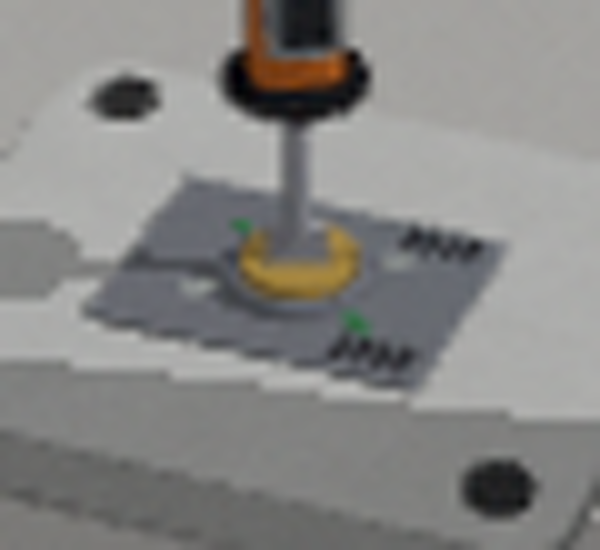

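The blade sits centred on the screw (blade x≈270–328, head x≈240–360 in the crop). Next I check from depth whether the tip is on the slot floor or on the head.

Run:
```python
from h import *
for cam,f,head,box in(('top','top0',(413,189),(365,460,140,240)),('side','side0',(320,175),(280,360,155,205))):
    a=cv2.imread(f'pics/{f}.png');h=cv2.cvtColor(a,cv2.COLOR_BGR2HSV);d=np.load(f'pics/{f}.npy')
    Z=np.zeros(d.shape);
    for v in range(box[2],box[3]):
        for u in range(box[0],box[1]): Z[v,u]=px2w(cam,u,v,d=d[v,u])[2]
    br=(h[...,0]>12)&(h[...,0]<32)&(h[...,1]>110)&(h[...,2]>70)
    wh=(h[...,1]<30)&(h[...,2]>110)&(Z>.028)&(Z<.046)
    U,V=np.meshgrid(np.arange(640),np.arange(400));r=np.hypot(U-head[0],V-head[1])
    print(cam,'brass',np.median(Z[br&(r<9)&(Z>0)]),Z[br&(r<9)].mean().round(4),(br&(r<9)).sum(),'white',np.median(Z[wh]),wh.sum(),'cover',np.median(Z[(r>10)&(r<14)&(Z>0)]))
```

```text
Traceback (most recent call last):
  File "h.py", line 6, in px2w
    m=viewer.camera_model(n);R=np.array(m['R']);t=np.array(m['t'])
ValueError: time passes only in moves, steps and waits
```

Run:
```python
from h import *
for cam,f,head,box in(('top','top0',(413,189),(365,460,140,240)),('side','side0',(320,175),(280,360,155,205))):
    a=cv2.imread(f'pics/{f}.png');h=cv2.cvtColor(a,cv2.COLOR_BGR2HSV).astype(int);d=np.load(f'pics/{f}.npy')
    m=viewer.camera_model(cam);R=np.array(m['R']);t=np.array(m['t'])
    U,V=np.meshgrid(np.arange(640),np.arange(400))
    C=np.stack([(U-m['cx'])/m['fx']*d,(V-m['cy'])/m['fy']*d,d],-1)
    Z=((C-t)@R)[...,2]
    B=np.zeros(d.shape,bool);B[box[2]:box[3],box[0]:box[1]]=1;B&=d>0
    br=(h[...,0]>12)&(h[...,0]<32)&(h[...,1]>110)&(h[...,2]>70)&B
    wh=(h[...,1]<30)&(h[...,2]>110)&(Z>.028)&(Z<.046)&B
    r=np.hypot(U-head[0],V-head[1])
    print(cam,'brass',np.median(Z[br&(r<9)]),Z[br&(r<9)].mean().round(4),(br&(r<9)).sum(),'white',np.median(Z[wh]),wh.sum(),'cover',np.median(Z[(r>10)&(r<14)&B]))
```

```text
top brass 0.046076896430793574 0.0458 138 white 0.0350384193636077 5285 cover 0.03776773792295569
side brass 0.04761387188091433 0.0474 74 white 0.037086556974489496 2309 cover 0.038707240016995235
```

The head top measures about 0.0467, so the floor is about 0.0407. Contact at 0.0409 means the blade is seated on the slot floor. Now I turn clockwise, following the sink.

{"fn": "play_rows", "kwargs": {
  "increments": [
    [[0, 0, 0, 0.01, 0.05], [0, 0, 0, 0.01, 0.05], [0, 0, 0, 0.01, 0.05], [0, 0, 0, 0.01, 0.05], [0, 0, 0, 0.01, 0.05], [0, 0, 0, 0.01, 0.05], [0, 0, 0, 0, 0], [0, 0, 0, 0, 0]]
  ]
}}

```text
t: 8.5
position: [0.5378, -0.1402, 0.1937]
eef_rot: [[-0.995, 0.099, 0.004], [0.099, 0.995, 0.001], [-0.004, 0.001, -1.0]]
force: [-3.4, 3.1, 18.5]
opening: 0.0255
finger_force: 71.2
```

```bash
python3 -c "
from h import *
go(.5385,-.1402,.192,101.5)"
```

```text
t 8.5 pos [ 0.5378 -0.1402  0.1937] yaw 84.35 tilt [0.0036 0.0008] F [-3.4  3.1 18.5] M [ 0.71  0.89 -0.05] op 0.0255 ff 71.2 q7 104.1
shift cm [-0.07  0.01  0.17] turn -0.299
```

The tip sank 0.8 mm at constant force, so the screw is turning. Continuing.

{"fn": "play_rows", "kwargs": {
  "increments": [
    [[0, 0, 0, 0.016, 0.05], [0, 0, 0, 0.016, 0.05], [0, 0, 0, 0.016, 0.05], [0, 0, 0, 0.016, 0.05], [0, 0, 0, 0.016, 0.05], [0, 0, 0, 0.016, 0.05], [0, 0, 0, 0.016, 0.05], [0, 0, 0, 0.016, 0.05]]
  ]
}}

```text
t: 9.17
position: [0.5384, -0.1403, 0.193]
eef_rot: [[-0.877, 0.48, 0.005], [0.48, 0.877, 0.001], [-0.004, 0.004, -1.0]]
force: [-3.3, 2.9, 22.4]
opening: 0.0252
finger_force: 71.6
```

```bash
python3 -c "
from h import *
go(.5385,-.1402,.192,101.5)"
```

```text
t 9.17 pos [ 0.5384 -0.1403  0.193 ] yaw 61.31 tilt [0.0052 0.0011] F [-3.3  2.9 22.4] M [0.98 0.77 0.1 ] op 0.0252 ff 71.6 q7 84.3
shift cm [-0.    0.01  0.1 ] turn -0.701
```

{"fn": "play_rows", "kwargs": {
  "increments": [
    [[0, 0, 0, 0.016, 0.05], [0, 0, 0, 0.016, 0.05], [0, 0, 0, 0.016, 0.05], [0, 0, 0, 0.016, 0.05], [0, 0, 0, 0.016, 0.05], [0, 0, 0, 0.016, 0.05], [0, 0, 0, 0, 0], [0, 0, 0, 0, 0]]
  ]
}}

```text
t: 9.83
position: [0.5392, -0.1402, 0.1928]
eef_rot: [[-0.698, 0.716, 0.007], [0.716, 0.698, 0.001], [-0.004, 0.006, -1.0]]
force: [-2.7, 4.4, 27.6]
opening: 0.0258
finger_force: 72.5
```

```bash
python3 -c "
from h import *
go(.5385,-.1402,.192,101.5)"
```

```text
t 9.83 pos [ 0.5392 -0.1402  0.1928] yaw 44.27 tilt [0.007  0.0013] F [-2.7  4.4 27.6] M [1.21 0.8  0.13] op 0.0258 ff 72.5 q7 69.8
shift cm [ 0.05 -0.05  0.08] turn -0.999
```

{"fn": "play_rows", "kwargs": {
  "increments": [
    [[0, 0, 0, 0.01, 0.04], [0, 0, 0, 0.01, 0.04], [0, 0, 0, 0.01, 0.04], [0, 0, 0, 0, 0], [0, 0, 0, 0, 0]]
  ]
}}

```text
t: 10.25
position: [0.5393, -0.1403, 0.1927]
eef_rot: [[-0.607, 0.794, 0.007], [0.794, 0.607, 0.001], [-0.003, 0.007, -1.0]]
force: [-4.3, 4.6, 30.6]
opening: 0.0254
finger_force: 72.8
```

```bash
python3 -c "
from h import *
go(.5385,-.1402,.192,101.5)
snap('side','side6')"
```

```text
t 10.25 pos [ 0.5393 -0.1403  0.1927] yaw 37.4 tilt [0.0073 0.0014] F [-4.3  4.6 30.6] M [1.14 1.02 0.12] op 0.0254 ff 72.8 q7 64.0
shift cm [ 0.06 -0.05  0.07] turn -1.119
```

{"fn": "play_rows", "kwargs": {
  "increments": [
    [[0, 0, 0, 0.01, 0.04], [0, 0, 0, 0.01, 0.04], [0, 0, 0, 0.01, 0.04], [0, 0, 0, 0, 0], [0, 0, 0, 0, 0]]
  ]
}}

```text
t: 10.72
position: [0.5393, -0.1405, 0.1927]
eef_rot: [[-0.508, 0.861, 0.008], [0.861, 0.508, 0.001], [-0.003, 0.007, -1.0]]
force: [-3.9, 4.1, 33.8]
opening: 0.0252
finger_force: 73.1
```

```bash
python3 -c "
from h import *
go(.5385,-.1402,.192,101.5)"
```

```text
t 10.72 pos [ 0.5393 -0.1405  0.1927] yaw 30.52 tilt [0.0075 0.0014] F [-3.9  4.1 33.8] M [1.16 1.17 0.19] op 0.0252 ff 73.1 q7 58.2
shift cm [ 0.07 -0.06  0.06] turn -1.239
```

```bash
cat > hd.py <<'E'
from h import *
m=viewer.camera_model('side');R=np.array(m['R']);t=np.array(m['t'])
U,V=np.meshgrid(np.arange(640),np.arange(400))
import sys
for f in sys.argv[1:]:
    a=cv2.imread(f'pics/{f}.png');h=cv2.cvtColor(a,cv2.COLOR_BGR2HSV).astype(int);d=np.load(f'pics/{f}.npy')
    C=np.stack([(U-m['cx'])/m['fx']*d,(V-m['cy'])/m['fy']*d,d],-1);Z=((C-t)@R)[...,2]
    r=np.hypot(U-320,V-176)
    br=(h[...,0]>12)&(h[...,0]<32)&(h[...,1]>110)&(h[...,2]>60)&(r<9)&(d>0)
    cv=(h[...,1]<60)&(r>10)&(r<15)&(d>0)&(Z<.05)
    ys,xs=np.where(br)
    print(f,br.sum(),'brass z',np.median(Z[br]).round(4),'cover',np.median(Z[cv]).round(4),'px',xs.mean().round(1),ys.mean().round(1),'rows',ys.min(),ys.max(),'cols',xs.min(),xs.max())
E
python3 - <<'E'
from h import *
snap('side','side7')
E
python3 hd.py side0 side3 side4 side5 side6 side7
```

```text
side0 74 brass z 0.0476 cover 0.0384 px 319.3 175.4 rows 172 179 cols 314 325
side3 74 brass z 0.0476 cover 0.0383 px 319.3 175.4 rows 172 179 cols 314 325
side4 56 brass z 0.0472 cover 0.0383 px 319.5 176.2 rows 173 179 cols 314 325
side5 39 brass z 0.047 cover 0.0384 px 319.8 176.8 rows 173 179 cols 314 325
side6 44 brass z 0.0453 cover 0.0384 px 319.6 176.4 rows 173 179 cols 314 325
side7 46 brass z 0.0453 cover 0.0383 px 319.6 176.4 rows 173 179 cols 314 325
```

{"fn": "play_rows", "kwargs": {
  "increments": [
    [[0, 0, 0, 0, 0.04], [0, 0, 0, 0, 0.04], [0, 0, 0, 0, 0.04], [0, 0, 0, 0, 0], [0, 0, 0, 0, 0]]
  ]
}}

```text
t: 11.18
position: [0.5394, -0.1405, 0.1927]
eef_rot: [[-0.401, 0.916, 0.008], [0.916, 0.401, 0.001], [-0.002, 0.007, -1.0]]
force: [-4.1, 3.8, 32.4]
opening: 0.0256
finger_force: 73.1
```

```bash
python3 -c "
from h import *
go(.5385,-.1402,.192,101.5)
snap('side','side8')"; python3 hd.py side8
```

```text
t 11.18 pos [ 0.5394 -0.1405  0.1927] yaw 23.67 tilt [0.0076 0.0013] F [-4.1  3.8 32.4] M [1.13 1.11 0.34] op 0.0256 ff 73.1 q7 52.4
shift cm [ 0.06 -0.07  0.06] turn -1.358
side8 48 brass z 0.0448 cover 0.0385 px 319.4 176.1 rows 173 179 cols 314 325
```

{"fn": "play_rows", "kwargs": {
  "increments": [
    [[0, 0, 0, -0.05, -0.07], [0, 0, 0, -0.05, -0.07], [0, 0, 0, -0.05, -0.06], [0, 0, 0, -1, 0], [0, 0, 0, -2, 0], [0, 0, 0, -2, 0], [0, 0, 0, -2, 0], [0, 0, 0, 0, 0]]
  ]
}}

```text
t: 11.9
position: [0.5378, -0.1415, 0.2636]
eef_rot: [[-0.573, 0.82, 0.005], [0.82, 0.573, -0.001], [-0.003, 0.004, -1.0]]
force: [1.3, 0.2, -1.2]
opening: 0.0254
finger_force: 69.4
```

{"fn": "play_rows", "kwargs": {
  "increments": [
    [[0, -2.5, -1.7, 0, 0], [0, -2.5, -1.7, 0, 0], [0, -2.5, -1.7, 0, 0], [0, -2.5, -1.7, 0, 0], [0, -2.5, -1.7, 0, 0], [0, 0, 0, 0, 0]]
  ]
}}

```text
t: 12.4
position: [0.5366, -0.2986, 0.2598]
eef_rot: [[-0.568, 0.823, -0.001], [0.823, 0.568, -0.004], [-0.003, -0.003, -1.0]]
force: [-1.6, -0.8, -0.7]
opening: 0.0252
finger_force: 69.4
```

```bash
cat > slot.py <<'E'
from h import *
import sys
for f in sys.argv[1:]:
    a=cv2.imread(f'pics/{f}.png');h=cv2.cvtColor(a,cv2.COLOR_BGR2HSV)
    k=((h[...,0]>12)&(h[...,0]<32)&(h[...,1]>110)&(h[...,2]>50));m=np.zeros_like(k);m[175:205,398:430]=k[175:205,398:430]
    ys,xs=np.where(m)
    if len(xs)<20: print(f,'hidden',len(xs)); continue
    c,r=cv2.minEnclosingCircle(np.c_[xs,ys].astype(np.float32))
    V=cv2.resize(h[175:205,398:430,2].astype(np.float32),None,fx=8,fy=8,interpolation=cv2.INTER_CUBIC)
    yy,xx=np.mgrid[:V.shape[0],:V.shape[1]];X=398+(xx+.5)/8-.5;Y=175+(yy+.5)/8-.5
    k=np.hypot(X-c[0],Y-c[1])<5.8;w=k&(V<np.median(V[k])*.75)
    e=np.linalg.eigh(np.cov(np.c_[X[w],Y[w]].T));v=e[1][:,1];q=np.array([X[w].mean(),Y[w].mean()])
    A=px2w('top',*(q+v),z=.038);B=px2w('top',*(q-v),z=.038);D=A-B
    print(f,'circle',c,r,'n',len(xs),'slot px',q.round(2),'ev',e[0].round(2),'center',((A+B)/2).round(4),'deg',(np.degrees(np.arctan2(D[1],D[0]))%180).round(1))
E
python3 - <<'E'
from h import *
go(.5385,-.1402,.27,24)
snap('top','top9');snap('side','side9')
E
python3 slot.py top0 top9; python3 hd.py side9
```

```text
t 12.4 pos [ 0.5366 -0.2986  0.2598] yaw 34.58 tilt [-0.0011 -0.0045] F [-1.6 -0.8 -0.7] M [-0.06  0.04  0.01] op 0.0252 ff 69.4 q7 75.0
shift cm [12.93  9.15 -1.09] turn 0.185
top0 circle (412.8461608886719, 188.53846740722656) 7.301717281341553 n 145 slot px [412.81 189.01] ev [0.93 8.43] center [ 0.5398 -0.1404  0.038 ] deg 11.8
top9 circle (412.5, 189.0) 7.159010887145996 n 134 slot px [412.7  189.39] ev [0.93 8.85] center [ 0.5389 -0.1402  0.038 ] deg 126.4
side9 61 brass z 0.0446 cover 0.0383 px 319.5 175.9 rows 173 179 cols 314 325
```

The slot is now at 126.4°; green is about 130°, within measuring error. The head sank 3.0 mm and torque rose sharply at the end, so the screw is at its stop. Next, carry the driver back.

{"fn": "play_rows", "kwargs": {
  "increments": [
    [[0, 0, 0, -2, 0], [0, 0, 0, -3, 0], [0, 1.5, 1, 0, 0], [0, 3.3, 2, 0, 0], [0, 3.3, 2, 0, 0], [0, 3.3, 2, 0, 0], [0, 3.3, 2, 0, 0], [0, 3.3, 2, 0, 0]]
  ]
}}

```text
t: 13.17
position: [0.5245, -0.0778, 0.3096]
eef_rot: [[-0.576, 0.818, -0.001], [0.818, 0.576, 0.001], [0.001, -0.0, -1.0]]
force: [1.4, 0.4, -1.2]
opening: 0.0253
finger_force: 69.5
```

{"fn": "play_rows", "kwargs": {
  "increments": [
    [[0, 3.3, 2, 0, 0], [0, 3.3, 2, 0, 0], [0, 3.3, 2, 0, 0], [0, 3.3, 2, 0, 0], [0, 3.3, 2, 0, 0], [0, 3.3, 2, 0, 0], [0, 3.3, 2, 0, 0], [0, 3.3, 2, 0, 0]]
  ]
}}

```text
t: 13.83
position: [0.5029, 0.2299, 0.3097]
eef_rot: [[-0.576, 0.818, -0.001], [0.818, 0.576, 0.001], [0.001, -0.0, -1.0]]
force: [1.1, 0.7, -0.7]
opening: 0.0254
finger_force: 69.5
```

{"fn": "play_rows", "kwargs": {
  "increments": [
    [[0, 0, 0, 0, -0.11], [0, 0, 0, 0, -0.11], [0, 0, 0, 0, -0.11], [0, 0, 0, 0, -0.11], [0, 0, 0, 0, -0.11], [0, 0, 0, 0, -0.11], [0, 0, 0, 0, -0.11], [0, 0, 0, 0, -0.11]]
  ]
}}

```text
t: 14.5
position: [0.5033, 0.228, 0.3095]
eef_rot: [[-0.997, 0.072, -0.001], [0.072, 0.997, -0.0], [0.001, -0.0, -1.0]]
force: [0.5, -0.6, -0.7]
opening: 0.0249
finger_force: 69.5
```

```bash
python3 -c "
from h import *
go(.503,.2433,.31,85)"
```

```text
t 14.5 pos [0.5033 0.228  0.3095] yaw 85.89 tilt [-0.0012 -0.0001] F [ 0.5 -0.6 -0.7] M [-0.03  0.01 -0.04] op 0.0249 ff 69.5 q7 61.6
shift cm [ 0.14  1.52 -0.05] turn 0.016
```

{"fn": "play_rows", "kwargs": {
  "increments": [
    [[0, 0.14, 1.5, 0, 0.016], [0, 0, 0, 0, 0], [0, 0, 0, 0, 0], [0, 0, 0, 0, 0], [0, 0, 0, 0, 0]]
  ]
}}

```text
t: 14.92
position: [0.5042, 0.2415, 0.3098]
eef_rot: [[-0.995, 0.095, -0.0], [0.095, 0.995, -0.0], [0.0, -0.0, -1.0]]
force: [0.1, 0.1, -1.5]
opening: 0.0251
finger_force: 69.4
```

Run:
```python
from h import *
go(.503,.2433,.31,85)
snap('side','side10')
a=cv2.imread('pics/side2.png');b=cv2.imread('pics/side10.png')
f=lambda i:cv2.resize(i,None,fx=8,fy=8,interpolation=cv2.INTER_CUBIC)
for n,(x0,x1,y0,y1) in (('blade',(307,322,228,250)),('collar',(300,328,208,232))):
    r=cv2.matchTemplate(f(b[y0-6:y1+6,x0-6:x1+6]),f(a[y0:y1,x0:x1]),cv2.TM_CCOEFF_NORMED);_,s,_,l=cv2.minMaxLoc(r);print(n,s,l[0]/8-6,l[1]/8-6)
```

```text
t 14.92 pos [0.5042 0.2415 0.3098] yaw 84.56 tilt [-0.0003 -0.0004] F [ 0.1  0.1 -1.5] M [-0.01  0.02  0.  ] op 0.0251 ff 69.4 q7 59.2
shift cm [ 0.13  0.17 -0.02] turn -0.008
blade 0.9462249875068665 0.375 -1.375
collar 0.9710595011711121 0.25 -1.375
```

Driver hasn't shifted in the grip. Lowering into the hole.

{"fn": "play_rows", "kwargs": {
  "increments": [
    [[0, 0.12, 0.17, 1, -0.008], [0, 0, 0, 2, 0], [0, 0, 0, 2, 0], [0, 0, 0, 2, 0], [0, 0, 0, 2, 0], [0, 0, 0, 2, 0], [0, 0, 0, 1, 0], [0, 0, 0, 0, 0]]
  ]
}}

```text
t: 15.63
position: [0.5021, 0.2429, 0.1873]
eef_rot: [[-0.996, 0.087, -0.004], [0.087, 0.996, -0.003], [0.004, -0.003, -1.0]]
force: [-1.1, 0.2, -0.8]
opening: 0.025
finger_force: 69.4
```

{"fn": "play_rows", "kwargs": {
  "increments": [
    [[0, 0, 0, 0.5, 0], [0, 0, 0, 0.5, 0], [0, 0, 0, 0.3, 0], [0, 0, 0, 0.2, 0], [0, 0, 0, 0, 0], [0, 0, 0, 0, 0]]
  ]
}}

```text
t: 16.13
position: [0.5036, 0.2437, 0.1753]
eef_rot: [[-0.996, 0.087, 0.0], [0.087, 0.996, 0.0], [-0.0, 0.0, -1.0]]
force: [0.6, 0.2, -1.2]
opening: 0.0252
finger_force: 69.4
```

```bash
python3 -c "
from h import *
go(.503,.2433,.1721,85)"
```

```text
t 16.13 pos [0.5036 0.2437 0.1753] yaw 85.03 tilt [0.0004 0.0003] F [ 0.6  0.2 -1.2] M [-0.06 -0.01 -0.  ] op 0.0252 ff 69.4 q7 62.3
shift cm [ 0.05 -0.05  0.32] turn 0.0
```

{"fn": "play_rows", "kwargs": {
  "increments": [
    [[0, 0.05, -0.04, 0.2, 0], [0, 0, 0, 0.1, 0], [0, 0, 0, 0.05, 0], [0, 0, 0, 0, 0], [0, 0, 0, 0, 0]]
  ]
}}

```text
t: 16.55
position: [0.5029, 0.2433, 0.1722]
eef_rot: [[-0.996, 0.087, 0.0], [0.087, 0.996, 0.0], [-0.0, 0.0, -1.0]]
force: [-2.5, -0.6, 5.3]
opening: 0.0251
finger_force: 70.5
```

```bash
python3 -c "
from h import *
go(.503,.2433,.1721,85)"
```

```text
t 16.55 pos [0.5029 0.2433 0.1722] yaw 85.03 tilt [0.0003 0.0005] F [-2.5 -0.6  5.3] M [-0.23  0.4  -0.02] op 0.0251 ff 70.5 q7 62.4
shift cm [-0.01  0.    0.01] turn 0.001
```

The collar rests on the stand at the original height. Release and retreat.

{"fn": "play_rows", "kwargs": {
  "increments": [
    [[0.3, 0, 0, 0, 0], [0.5, 0, 0, 0, 0], [0.8, 0, 0, 0, 0], [1, 0, 0, 0, 0], [1, 0, 0, 0, 0], [1, 0, 0, 0, 0], [1, 0, 0, 0, 0], [1, 0, 0, 0, 0]]
  ]
}}

```text
t: 17.22
position: [0.5029, 0.2433, 0.1714]
eef_rot: [[-0.996, 0.087, -0.0], [0.087, 0.996, -0.0], [0.0, -0.0, -1.0]]
force: [0.2, 1.0, 0.4]
opening: 0.0854
finger_force: 0.0
```

{"fn": "play_rows", "kwargs": {
  "increments": [
    [[1, 0, 0, -1, 0], [1, 0, 0, -2, 0], [1, 0, 0, -2.5, 0], [1, 0, 0, -2.5, 0], [1, 0, 0, -2.5, 0], [1, 0, 0, -2.5, 0], [1, 0, 0, -1, 0], [1, 0, 0, 0, 0]]
  ]
}}

```text
t: 17.88
position: [0.5039, 0.2436, 0.3146]
eef_rot: [[-0.996, 0.087, 0.004], [0.087, 0.996, 0.003], [-0.004, 0.003, -1.0]]
force: [1.0, -0.2, -0.7]
opening: 0.0852
finger_force: 0.0
```

{"fn": "play_rows", "kwargs": {
  "increments": [
    [[1, 2, 2, 0, 0], [1, 2.5, 2.5, 0, 0], [1, 2.5, 2.5, 0, 0], [1, 2.5, 2.5, 0, 0], [1, 2.5, 2.5, 0, 0], [1, 2, 2, 0, 0], [1, 0, 0, 0, 0], [1, 0, 0, 0, 0]]
  ]
}}

```text
t: 18.55
position: [0.3737, 0.3959, 0.3099]
eef_rot: [[-0.997, 0.083, -0.002], [0.083, 0.997, -0.002], [0.002, -0.002, -1.0]]
force: [-0.2, 0.5, 0.7]
opening: 0.0858
finger_force: 0.0
```

```bash
python3 - <<'E'
from h import *
go(.503,.2433,.31,85)
for n in('top','side'):
    snap(n,n+'11')
    b=cv2.imread(f'pics/{n}11.png');a=cv2.imread(f'pics/{n}0.png')
    f=lambda i:cv2.resize(i,None,fx=8,fy=8,interpolation=cv2.INTER_CUBIC)
    for k,(x0,x1,y0,y1) in {'top':{'orange':(232,256,186,210),'blue':(236,262,145,170)},'side':{'orange':(304,329,240,280),'blue':(260,285,234,275),'blade':(310,325,286,296)}}[n].items():
        r=cv2.matchTemplate(f(b[y0-6:y1+6,x0-6:x1+6]),f(a[y0:y1,x0:x1]),cv2.TM_CCOEFF_NORMED);_,s,_,l=cv2.minMaxLoc(r);print(n,k,round(s,3),l[0]/8-6,l[1]/8-6)
    a=cv2.imread(f'pics/{n}11.png');h=cv2.cvtColor(a,cv2.COLOR_BGR2HSV)
    if n=='top':
        g=(h[...,0]>45)&(h[...,0]<85)&(h[...,1]>70);m=np.zeros_like(g);m[172:206,398:430]=g[172:206,398:430]
        ys,xs=np.where(m);L=xs<413;A=px2w('top',xs[L].mean(),ys[L].mean(),z=.038);B=px2w('top',xs[~L].mean(),ys[~L].mean(),z=.038);print('green',len(xs),np.degrees(np.arctan2(*(A-B)[1::-1]))%180)
E
python3 slot.py top11; python3 hd.py side11
```

```text
t 18.55 pos [0.3737 0.3959 0.3099] yaw 85.26 tilt [-0.0017 -0.0017] F [-0.2  0.5  0.7] M [-0.01  0.    0.01] op 0.0858 ff 0.0 q7 36.7
shift cm [-14.15 -14.14  -0.  ] turn 0.005
top orange 0.973 -0.25 -0.125
top blue 0.99 0.0 0.0
green 15 129.73135860792547
side orange 0.986 -0.125 0.125
side blue 0.966 0.0 0.125
side blade 0.908 -0.125 0.0
top11 circle (412.5, 189.0) 7.159010887145996 n 133 slot px [412.74 189.37] ev [0.97 8.88] center [ 0.539  -0.1403  0.038 ] deg 126.3
side11 58 brass z 0.0447 cover 0.0384 px 319.4 175.8 rows 173 179 cols 314 325
```

The orange driver is back in its original place, upright; blue is undisturbed and the screw is at its stop.

```bash
python3 -c "
from h import *
print(job.sign_off())"
```

```text
the job is handed in; nothing more can be done
None
```

The job is handed in: the screw is at its clockwise stop with the slot within about 3° of the green marks, and the orange screwdriver is upright in its own hole, released, at about 19 s of the 58 s allowed.

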